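# Pack the gauge kit and hasp its case

### The job

Put the gauges and brackets lying on the bench away in their foam case: press each one fully home in the cutout of its own shape, then shut the lid and swing the hasp down over the catch. The glass dish stays out of the case, and do not knock over the amber jar.

Things in the scene. Friction and masses are not known exactly. Their poses are not given: they have to be found in the camera images.
- cgauge_centre (a point): C-shaped grey snap gauge, flat on the bench; 34 mm thick, its grip point (this point) half-way up, 17 mm above its underside; x runs along its 90 mm bar, z up. Bar 90 x 16 mm (x, y -8..8 mm), with two arms 16 mm wide at its ends (x 29..45 and x -45..-29 mm) reaching to y = +42 mm. About 0.18 kg. May be absent.
- lbracket_centre (a point): L-shaped aluminium bracket, flat on the bench; 34 mm thick, its grip point (this point) half-way up, 17 mm above its underside; x runs along its 90 mm bar, z up. Bar 90 x 16 mm (x, y -8..8 mm), with one leg 16 mm wide at its +x end (x 29..45 mm) reaching to y = +45 mm. About 0.18 kg. May be absent.
- zbracket_centre (a point): Z-shaped aluminium bracket, flat on the bench; 34 mm thick, its grip point (this point) half-way up, 17 mm above its underside; x runs along its 90 mm bar, z up. Bar 90 x 16 mm (x, y -8..8 mm), one leg 16 mm wide at its +x end (x 29..45 mm) reaching to y = +36 mm and one at its -x end (x -45..-29 mm) reaching to y = -36 mm. About 0.18 kg. May be absent.
- tbracket_centre (a point): T-shaped aluminium bracket, flat on the bench; 34 mm thick, this point on its stem half-way up, 17 mm above its underside; x runs along the stem towards the crossbar, z up. Stem 16 mm wide (y -8..8 mm, x -45..29 mm), crossbar 16 mm wide at the +x end (x 29..45 mm, y -32..32 mm). About 0.18 kg. May be absent.
- dial_centre (a point): Dial gauge, flat on the bench, face up: round steel case 56 mm in diameter, 34 mm thick, with a square stem 14 mm wide reaching from the case to x = +66 mm. This point on the axis of the round case half-way up, 17 mm above its underside; x runs along the stem, z up. About 0.18 kg. May be absent.
- cutout_cgauge (a point): Cutout for the cgauge in the foam, its outline plus 2.5 mm on every side, 16 mm deep; foam top 50 mm above the bench. The point is where cgauge_centre lies, with the same axes, once home (1 mm above the foam's top; the part then stands 18 mm proud). A soft foam plug inside stops a part 9 mm short of home, until it is pushed down with some 7 to 10 N; the plug stays down. x points to the lid's hinge.
- cutout_lbracket (a point): Cutout for the lbracket in the foam, its outline plus 2.5 mm on every side, 16 mm deep; foam top 50 mm above the bench. The point is where lbracket_centre lies, with the same axes, once home (1 mm above the foam's top; the part then stands 18 mm proud). A soft foam plug inside stops a part 9 mm short of home, until it is pushed down with some 7 to 10 N; the plug stays down. x points to the lid's hinge.
- cutout_zbracket (a point): Cutout for the zbracket in the foam, its outline plus 2.5 mm on every side, 16 mm deep; foam top 50 mm above the bench. The point is where zbracket_centre lies, with the same axes, once home (1 mm above the foam's top; the part then stands 18 mm proud). A soft foam plug inside stops a part 9 mm short of home, until it is pushed down with some 7 to 10 N; the plug stays down. x points to the lid's hinge.
- cutout_tbracket (a point): Cutout for the tbracket in the foam, its outline plus 2.5 mm on every side, 16 mm deep; foam top 50 mm above the bench. The point is where tbracket_centre lies, with the same axes, once home (1 mm above the foam's top; the part then stands 18 mm proud). A soft foam plug inside stops a part 9 mm short of home, until it is pushed down with some 7 to 10 N; the plug stays down. x points to the lid's hinge.
- cutout_dial (a point): Cutout for the dial in the foam, its outline plus 2.5 mm on every side, 16 mm deep; foam top 50 mm above the bench. The point is where dial_centre lies, with the same axes, once home (1 mm above the foam's top; the part then stands 18 mm proud). A soft foam plug inside stops a part 9 mm short of home, until it is pushed down with some 7 to 10 N; the plug stays down. x points to the lid's hinge.
- lid (a joint): Angle of the case's lid, rad: 0 shut, about 1.8 standing open (stop at 2.0). A stiff hinge: it stays where it is left, and takes about 0.6 N m, and up to 1 N m to lift. The case is 250 mm (hinge to front) by 260 mm, grey plastic, fixed to the bench; the lid is a hollow shell 32 mm deep, shut its top is 82 mm above the bench.
- lid_hinge (a point): Middle of the lid's hinge line, at the rear upper edge of the case, 50 mm above the bench. The axes turn with the lid: y along the hinge, -x from the hinge to the lid's front edge (250 mm), z out of the lid's top.
- lid_handle (a point): Middle of the black bar handle on the lid's front edge: a round bar 11 mm thick, 90 mm long along the hinge's direction, standing 35 mm off the lid's front face. In lid_hinge's frame at (-285, -55, 16) mm. Same axes as lid_hinge.
- lid_top (a point): A point on top of the lid, midway across, 50 mm behind its front edge; in lid_hinge's frame at (-200, 0, 32) mm: where the lid can be pressed down.
- hasp (a joint): Angle of the steel hasp on the lid's front face, rad: 0 hanging flat down over the catch of the case (lid shut), growing as it is swung out and up; stop at 2.4. Stiff: it stays where it is left.
- hasp_hinge (a point): Middle of the hasp's hinge, on the lid's front face 16 mm above the lid's lower edge, in lid_hinge's frame at (-253, 60, 16) mm; y along the hinge; axes turn with the hasp: -z points from the hinge along the 54 mm strap, -x out of its outer face.
- hasp_bar (a point): Middle of the hasp's grip, a round steel cross bar 10 mm thick and 34 mm long (along y) standing off the strap; in hasp_hinge's frame at (-22, 0, -34) mm. It can be pinched across its two ends. With the lid shut and the hasp home it is 32 mm above the bench.
- stain_jar: Amber glass jar standing beyond the parts, 50 mm in diameter, 70 mm tall; not part of the kit. Origin at its underside.
- dish: Flat glass dish, 80 mm in diameter, 16 mm tall, among the parts; it does not belong in the case. Origin at its underside.
Things that resemble listed ones, but are neither listed nor needed, are in the scene too. Leave any green look-alike of the part that bears zbracket_centre alone. What is shaped like the part that bears dial_centre but pink or turquoise is not meant.

How it is judged:
By the outcome, as a careful person would: the job done as asked, in the order asked, and still so for the second after the job is handed in, with the robot touching nothing.
Of cgauge, lbracket, zbracket, tbracket, dial only 4 to 5 are there at a start; the rules pass over those that are not, and their reading is None.
At some moment in a run one of cgauge, lbracket, zbracket, tbracket, dial may be knocked a few centimetres aside while the robot is not near it.
It also fails if it takes over 210 s, if anything falls off the work surface, if the arm or the gripper's body presses on something with over 40 N, if the wrist force passes 120 N, or if a joint passes its speed limit or range.

### The arm

A 7-joint arm with a two-finger parallel gripper is mounted at the origin on the work surface. World frame = base frame: x ahead of the robot, y to its left, z up, the work surface at z = 0. Lengths are in m, angles in rad, forces in N, time in s.
With the tool pointing down it reaches from about 0.425 to 0.825 m from the base axis. Payload 3.6 kg.
Tool frame: the origin (TCP) lies at the centre of the arm's flange, where the gripper is bolted on; the fingertips stand 186 mm ahead of it and the grasp point (between the pads) lies 167 mm ahead of it (ctrl.grasp_offset is the distance from the TCP to the grasp point, in m); z points along the fingers, y is the line along which they close (so a half turn about z gives the same grasp; the last joint's range is limited). The gripper opens to 93 mm and grips with 3 to 60 N. Pads are 15 mm wide; open, the fingers measure 128 mm over their backs; the gripper's body (75 mm by 188 mm) begins 65 mm behind the grasp point.
Start: joints at [-1.139, 0.615, -0.013, 1.423, 0.008, 1.103, -0.04], TCP at [0.288, 0.583, 0.405] pointing down, gripper open.
Joint ranges: [-3.12, 3.12], [-0.3, 2.06], [-1.34, 1.32], [0.26, 2.42], [-1.36, 4.5], [0.01, 1.98], [-2.84, 2.84]. Speed limits (rad/s): [2.79, 2.79, 3.14, 3.14, 3.14, 3.14, 3.14].

### API

Orientations are given as a 3x3 rotation matrix whose columns are the frame's x, y, z axes.
In Python, from station import ctrl gives the robot as it stands. Calls block until the motion is done:
- ctrl.movep(position, orientation): joint-space move of the TCP to a pose.
- ctrl.servo_line(position, max_speed=0.15, attitude=None): straight line of the TCP; attitude=None keeps the orientation; max_speed is the mean speed in m/s.
- ctrl.movej(angles): joint-space move.
- ctrl.grip(opening, newtons=None): opening from 0.0 (shut) to 1.0 (fully open); newtons is the grip in N (None keeps the last); returns when the fingers have stopped.
- ctrl.sleep(seconds).
- ctrl.solve_ik(position, orientation): joint angles nearest the present ones, or None.
- ctrl.capture(name): name is "scene" or "side" or "wrist"; returns a dict with "image" (480x640x3 uint8, blue, green, red), "range_z" (480x640 float32, m along the optical axis (not along the pixel's ray), 0 where there is no reading), "fov_y" (degrees; the focal length in pixels is half the picture's height over the tangent of half this angle, whatever the lens; pixels are square), "cx", "cy" (the principal point, pixels), "extrinsics" (4x4, takes a point from world to camera coordinates); the wrist camera has in their place "tool_from_camera" (4x4, takes a point from camera to tool coordinates, whose origin is the TCP and whose axes are the flange's). Camera axes: x right, y down, z forward; pixel columns grow to the right and rows downward; lengths in m; the calibration is good to about 2 mm. The wrist camera is an equidistant fisheye: a pixel r from the principal point sees the ray r / f radians off the axis. A picture is of the moment at which its call begins: read the wrist's pose just before it.
A pose or a line that the arm cannot do raises ctrl.IKError and nothing moves.
- ctrl.hand_in(): hands the job in; it is judged then, once.
Trained networks look in the newest picture that a camera, given by its name, has taken for a name from the list of things; names that differ only in an ending like _2 or _b are one class to them, and where a whole thing is asked for, a point or a joint stands for the part that bears it (a point fixed in the world has none). Each returns a list of dicts, best first, with "conf" (0 to 1); they miss things now and then, are a little off and sometimes report something else, mostly with a low value. They report only what shows in the picture. A call takes as long as a camera call. They do not tell look-alikes from the thing itself.
- ctrl.find_in(name, camera): "at" ([row, column] in pixels, amid what is visible of it).
- ctrl.outline_of(name, camera): "region" (480x640 bool, what is visible of it) and "at" ([row, column] in pixels, amid what is visible of it).
- ctrl.pinpoint(name, camera): "at" ([row, column] in pixels: a listed point, or the origin of a listed thing).
Readings, each from a call of its own:
- ctrl.get_time(): time.
- ctrl.get_joints(): joint angles.
- ctrl.get_joint_velocities(): joint speeds.
- ctrl.get_effort(): joint torques, N m.
- ctrl.get_ee_pos(): TCP position.
- ctrl.get_eef_rot(): TCP orientation.
- ctrl.get_contact_force(): force on the tool from outside, world axes, zero at the start.
- ctrl.get_torque(): the same for the moment, N m.
- ctrl.get_gripper_width(): opening from 0.0 (shut) to 1.0 (fully open).
- ctrl.get_grip_force(): force on a finger pad.
Only numpy, scipy, OpenCV 4.12 (cv2) and the standard library are available. Lean on these libraries where they do the work, as an engineer would, in place of code of your own. Each camera call takes 0.05 s, during which the arm holds its last target. There are 200 camera calls.

## Working session

There is one attempt and no reset: what is moved stays moved. The work goes in short steps, each a Python script; the robot and the scene stay as the last script left them, time stands still between calls to the robot, and variables do not carry over. Pictures are saved under pics/ and viewed, at most 16 in all, crops included, and the job is handed in when it is done.

```bash
ls; mkdir -p pics
python3 - <<'E'
from station import ctrl
import cv2,numpy as np
for c in ["scene","side"]:
    d=ctrl.capture(c); cv2.imwrite(f"pics/{c}0.png",d["image"])
    print(c,d["fov_y"],d["cx"],d["cy"],np.round(d["extrinsics"],3).tolist())
print(ctrl.get_time(),ctrl.grasp_offset,ctrl.get_eef_rot())
E
```

```text
pics
scene 42.88986158364915 312.4547088683953 251.1645923775311 [[-0.107, 0.994, 0.003, 0.067], [0.812, 0.089, -0.576, -0.381], [-0.573, -0.06, -0.817, 1.614], [0.0, 0.0, 0.0, 1.0]]
side 44.15269528216899 311.804885741843 239.4949754650451 [[0.669, -0.743, 0.003, -0.395], [-0.36, -0.328, -0.873, 0.266], [0.65, 0.584, -0.487, 1.013], [0.0, 0.0, 0.0, 1.0]]
0.1 0.1673 [[-8.96622144e-01  4.42795401e-01 -9.81875284e-04]
 [ 4.42796488e-01  8.96619737e-01 -2.07794452e-03]
 [-3.97355179e-05 -2.29790200e-03 -9.99997359e-01]]
```

View pics/scene0.png

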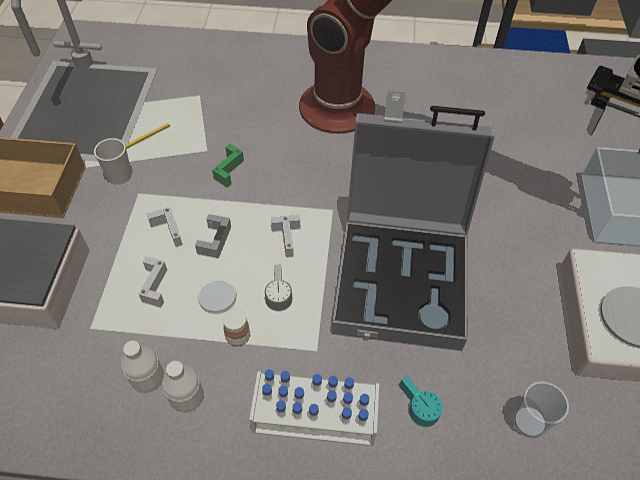

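View pics/side0.png

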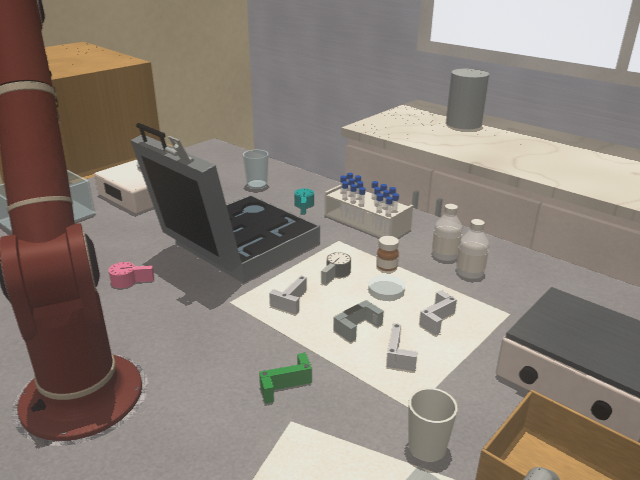

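Scene picture: the white mat carries the L (165,225), C (213,235), T (287,232), Z (152,280) and dial (278,290), with the dish at (217,297) and the amber jar at (236,328). The case is open at (405,280), with five bluish cutouts and its hinge on the robot side. The green Z (228,163), turquoise dial (424,405) and pink dial (seen in the side picture) are the look-alikes to leave alone.

```bash
cat > h.py <<'E'
from station import ctrl
import cv2,numpy as np
from scipy.optimize import minimize
from scipy.spatial.transform import Rotation as Rn
G=ctrl.grasp_offset
def box(x0,x1,y0,y1): return lambda p: np.maximum(np.maximum(x0-p[:,0],p[:,0]-x1),np.maximum(y0-p[:,1],p[:,1]-y1))
def U(*f): return lambda p: np.min([g(p) for g in f],axis=0)
SH={'cgauge':U(box(-45,45,-8,8),box(29,45,-8,42),box(-45,-29,-8,42)),
'lbracket':U(box(-45,45,-8,8),box(29,45,-8,45)),
'zbracket':U(box(-45,45,-8,8),box(29,45,-8,36),box(-45,-29,-36,8)),
'tbracket':U(box(-45,29,-8,8),box(29,45,-32,32)),
'dial':U(lambda p:np.hypot(p[:,0],p[:,1])-28,box(0,66,-7,7))}
def cam(c):
    d=ctrl.capture(c); d['n']=c
    if c!='wrist':
        d['W']=np.linalg.inv(d['extrinsics'])
    d['f']=240/np.tan(np.radians(d['fov_y']/2)); return d
def wcam():
    p=np.array(ctrl.get_ee_pos());R=np.array(ctrl.get_eef_rot())
    d=cam('wrist');T=np.eye(4);T[:3,:3]=R;T[:3,3]=p
    d['W']=T@d['tool_from_camera'];return d
def rays(d,v,u):
    x=(np.asarray(u,float)-d['cx'])/d['f'];y=(np.asarray(v,float)-d['cy'])/d['f']
    if d['n']=='wrist':
        r=np.hypot(x,y)+1e-9;k=np.tan(np.minimum(r,1.5))/r;x=x*k;y=y*k
    return np.stack([x,y,np.ones_like(x)],-1)
def cloud(d):
    v,u=np.mgrid[:480,:640];P=rays(d,v,u)*d['range_z'][...,None]
    P=P@d['W'][:3,:3].T+d['W'][:3,3];P[d['range_z']<=0]=np.nan;return P
def onplane(d,at,z):
    r=d['W'][:3,:3]@rays(d,at[0],at[1]);o=d['W'][:3,3];return o+r*(z-o[2])/r[2]
def fit(name,inside,around,grow=0,th0=None,c0=None):
    """inside/around: Nx2 m points on/off the shape at its plane. returns x,y,th,score"""
    f=SH[name];A=np.vstack([inside,around])*1e3;s=np.r_[np.ones(len(inside)),-np.ones(len(around))]
    w=np.r_[np.full(len(inside),1/len(inside)),np.full(len(around),1/max(1,len(around)))]
    def cost(q,k):
        c,t=q[:2],q[2];d=A-c;l=np.c_[d[:,0]*np.cos(t)+d[:,1]*np.sin(t),-d[:,0]*np.sin(t)+d[:,1]*np.cos(t)]
        return np.sum(w/(1+np.exp(-s*(f(l)-grow)/k)))
    best=None;m=inside.mean(0)*1e3 if c0 is None else np.array(c0)*1e3
    for t in (np.arange(0,2*np.pi,np.pi/8) if th0 is None else [th0]):
        q=np.r_[m,t]
        for k in (6,2,.8):
            q=minimize(cost,q,args=(k,),method='Nelder-Mead',options=dict(initial_simplex=q+np.array([[0,0,0],[12,0,0],[0,12,0],[0,0,.3]])*(k/6+.1))).x
        e=cost(q,.8)
        if best is None or e<best[3]: best=(q[0]/1e3,q[1]/1e3,q[2],e)
    return best
E
cat > m1.py <<'E'
from h import *
d=cam('scene');P=cloud(d)
for n in SH:
    for c in ctrl.outline_of(n+'_centre','scene')[:3]:
        r=c['region'];
        if c['conf']<.3: continue
        z=P[...,2];top=r&(z>.027)&(z<.04)
        if top.sum()<30: print(n,c['at'],c['conf'],'few',top.sum(),np.nanmedian(z[r]));continue
        ring=cv2.dilate(r.astype(np.uint8),np.ones((25,25)))>0
        ctr=np.nanmean(P[top],0)
        ins=P[top][:,:2]
        # off-points: pixels as seen on the top plane outside region
        v,u=np.nonzero(ring&~r);D=rays(d,v,u)@d['W'][:3,:3].T;o=d['W'][:3,3];O=o+D*((.034-o[2])/D[:,2])[:,None]
        b=fit(n,ins,O[:,:2])
        pp=ctrl.pinpoint(n+'_centre','scene')[:3]
        print(n,np.round(c['at']),round(c['conf'],2),top.sum(),np.round(np.nanpercentile(z[r],[50,90]),4),np.round(b,4),[(np.round(x['at']),np.round(onplane(d,x['at'],.017)[:2],4),round(x['conf'],2)) for x in pp])
for n in SH:
    print(n,[(np.round(x['at']),np.round(onplane(d,x['at'],.051),4),np.round(P[int(x['at'][0]),int(x['at'][1])],3),round(x['conf'],2)) for x in ctrl.pinpoint('cutout_'+n,'scene')[:2]])
for n,z in dict(lid_hinge=.05,lid_handle=.33,lid_top=.2,hasp_hinge=.3,hasp_bar=.3,stain_jar=0,dish=0).items():
    print(n,[(np.round(x['at']),np.round(onplane(d,x['at'],z),4),np.round(P[int(x['at'][0]),int(x['at'][1])],3),round(x['conf'],2)) for x in ctrl.pinpoint(n,'scene')[:2]])
E
python3 m1.py
```

```text
cgauge [241. 215.] 0.95 460 [0.0305 0.0354] [ 0.4712 -0.219   3.0116  0.107 ] [(array([239., 220.]), array([ 0.4723, -0.2203]), 0.58)]
lbracket [218. 165.] 0.87 326 [0.0313 0.0358] [ 0.4539 -0.3311  3.6486  0.113 ] [(array([224., 172.]), array([ 0.4435, -0.334 ]), 0.57)]
zbracket [166. 228.] 0.87 353 [0.0297 0.0355] [ 0.2562 -0.2428 -0.5681  0.1181] [(array([282., 154.]), array([ 0.5987, -0.3356]), 0.82), (array([164., 223.]), array([ 0.2514, -0.2563]), 0.62)]
zbracket [283. 153.] 0.71 545 [0.0305 0.0357] [ 0.5985 -0.337  -0.207   0.1292] [(array([282., 154.]), array([ 0.5987, -0.3356]), 0.82), (array([164., 223.]), array([ 0.2514, -0.2563]), 0.62)]
tbracket [226. 287.] 0.89 408 [0.0317 0.0357] [ 0.4515 -0.0745  3.3751  0.126 ] [(array([235., 288.]), array([ 0.4454, -0.073 ]), 0.79)]
tbracket [243. 220.] 0.43 454 [0.0305 0.0354] [ 0.4715 -0.22    6.1209  0.34  ] [(array([235., 288.]), array([ 0.4454, -0.073 ]), 0.79)]
dial [405. 420.] 0.97 921 [0.033  0.0361] [0.8134 0.2282 3.8488 0.069 ] [(array([294., 275.]), array([ 0.6002, -0.0804]), 0.6)]
dial [293. 275.] 0.84 605 [0.0334 0.0367
[... 810 characters left out ...]
392.]), array([0.0802, 0.1392, 0.05  ]), array([0.353, 0.121, 0.297]), 0.47)]
lid_handle [(array([110., 460.]), array([0.3581, 0.2444, 0.33  ]), array([0.357, 0.244, 0.33 ]), 0.83)]
lid_top [(array([144., 416.]), array([0.3202, 0.1811, 0.2   ]), array([0.363, 0.175, 0.244]), 0.7)]
hasp_hinge [(array([118., 392.]), array([0.3592, 0.1232, 0.3   ]), array([0.356, 0.122, 0.297]), 0.83)]
hasp_bar [(array([100., 395.]), array([0.3064, 0.1256, 0.3   ]), array([0.332, 0.123, 0.323]), 0.61)]
stain_jar [(array([338., 238.]), array([ 0.6977, -0.1421,  0.    ]), array([ 0.717, -0.136,  0.041]), 0.77)]
dish [(array([298., 218.]), array([ 0.6106, -0.2005,  0.    ]), array([ 0.619, -0.198,  0.016]), 0.85)]
```

```bash
cat >> h.py <<'E'
def RT(t): c,s=np.cos(t),np.sin(t);return np.array([[c,s,0],[s,-c,0],[0,0,-1.]])
E
python3 - <<'E'
from h import *
ctrl.movep([.45,.45,.5],RT(np.pi))
ctrl.servo_line([.56,.19,.5],.25)
d=wcam();np.save('w1.npy',cloud(d));cv2.imwrite('pics/w1.png',d['image']);print(np.round(d['tool_from_camera'],3).tolist(),d['fov_y'],d['f'],d['cx'],d['cy'])
for n in SH: print(n,[(np.round(x['at']),np.round(onplane(d,x['at'],.051),4),round(x['conf'],2)) for x in ctrl.pinpoint('cutout_'+n,'wrist')[:2]])
print(ctrl.get_time(),np.round(ctrl.get_joints(),2))
ctrl.servo_line([.56,-.15,.5],.25)
d=wcam();np.save('w2.npy',cloud(d));cv2.imwrite('pics/w2.png',d['image'])
print(ctrl.get_time(),np.round(ctrl.get_joints(),2))
E
```

```text
[[0.001, -0.959, -0.284, 0.08], [1.0, 0.001, 0.001, -0.0], [-0.001, -0.284, 0.959, 0.02], [0.0, 0.0, 0.0, 1.0]] 65.70646984690485 371.64829954431775 327.1490355367182 235.37187016679107
cgauge [(array([142., 261.]), array([0.4933, 0.116 , 0.051 ]), 0.64), (array([149., 402.]), array([0.5012, 0.279 , 0.051 ]), 0.58)]
lbracket [(array([140., 260.]), array([0.4917, 0.1155, 0.051 ]), 0.89)]
zbracket [(array([238., 263.]), array([0.6093, 0.1147, 0.051 ]), 0.82)]
tbracket [(array([144., 322.]), array([0.4967, 0.1865, 0.051 ]), 0.62)]
dial [(array([253., 368.]), array([0.6285, 0.2425, 0.051 ]), 0.9)]
3.9 [-0.31  0.45 -0.09  1.45  0.04  1.25  1.17]
5.4583 [ 0.23  0.43 -0.01  1.48  0.    1.23  1.79]
```

View pics/w1.png

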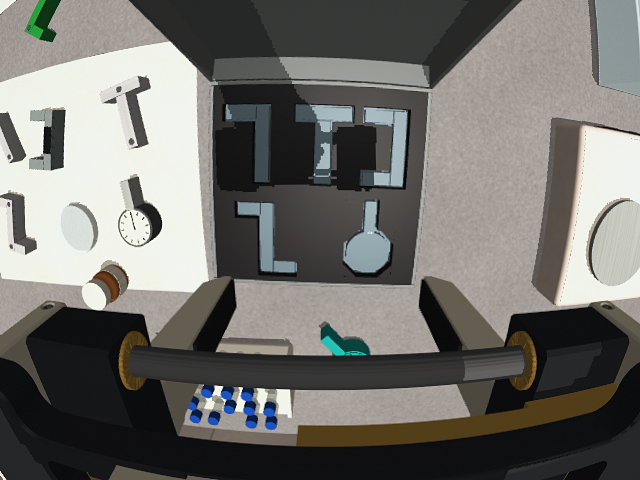

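View pics/w2.png

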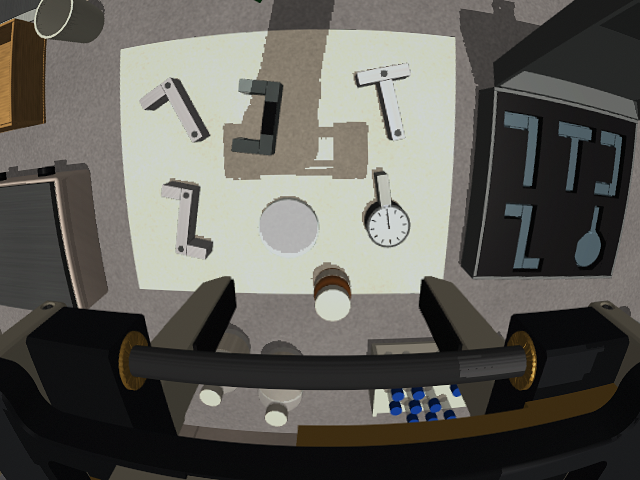

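Wrist pictures: w1 shows the cutouts L (260,140), T (322,144), C (400,145), Z (265,238) and dial (368,250). w2 shows the five parts clearly: L (180,110), C (260,118), T (388,100), Z (187,218), dial (387,215). The only things shaped like kit parts on the mat are the grey or steel ones. The green Z and the turquoise and pink dials are off the mat, so they are not meant.

```bash
cat > m2.py <<'E'
from h import *
P=np.load('w1.npy');z=P[...,2];x,y=P[...,0],P[...,1]
c0=dict(lbracket=(.495,.116),tbracket=(.496,.188),cgauge=(.495,.277),zbracket=(.609,.113),dial=(.632,.241))
reg=(x>.43)&(x<.665)&(y>.06)&(y<.32)
f=reg&(z>.046)&(z<.056);print('foam z',np.percentile(z[f],[10,50,90]),'cut z',np.percentile(z[reg&(z<.047)],[10,50,90]))
img=cv2.imread('pics/w1.png').astype(int)
def cutfit(P,n,c,zt=.0475):
    x,y,z=P[...,0],P[...,1],P[...,2]
    near=SH[n]; 
    ins=(np.abs(z-.043)<.0045);out=np.abs(z-.0515)<.0035
    d=np.c_[(x.ravel()-c[0]),(y.ravel()-c[1])]*1e3; l=np.c_[-d[:,0],-d[:,1]]
    nb=(near(np.nan_to_num(l,nan=1e6))<9).reshape(x.shape)
    return fit(n,P[nb&ins][:,:2],P[nb&out][:,:2],2.5,np.pi,c),(nb&ins).sum(),(nb&out).sum()
for n,c in c0.items(): print(n,*[np.round(v,4) for v in cutfit(P,n,c)])
P=np.load('w2.npy');z=P[...,2]
c1=dict(cgauge=(.471,-.219,3.01),lbracket=(.454,-.331,3.65),zbracket=(.5985,-.337,np.pi-.207),tbracket=(.4515,-.0745,3.375),dial=(.604,-.073,3.29))
for n,c in c1.items():
    d=(P[...,:2].reshape(-1,2)-c[:2])*1e3;t=c[2];l=np.c_[d@[np.cos(t),np.sin(t)],d@[-np.sin(t),np.cos(t)]]
    nb=(SH[n](np.nan_to_num(l,nan=1e6))<22).reshape(z.shape)
    top=nb&(z>.028)&(z<.042);off=nb&(z<.012)
    print(n,np.round(fit(n,P[top][:,:2],P[off][:,:2],0,t,c[:2]),4),top.sum(),off.sum(),np.round(np.median(z[top]),4))
E
python3 m2.py
```

```text
foam z [0.04876541 0.04985365 0.05093504] cut z [0.03423247 0.042559   0.04397687]
lbracket [0.4952 0.1148 3.1079 0.1526] 1496 1577
tbracket [0.4976 0.1873 3.1042 0.117 ] 1610 1715
cgauge [0.5014 0.2769 3.1037 0.1398] 1890 1875
zbracket [0.6124 0.1167 3.1062 0.1651] 1630 1515
dial [0.6307 0.2431 3.1078 0.1376] 1929 1089
cgauge [ 0.4664 -0.2177  3.0089  0.1129] 1749 5066 0.0341
lbracket [ 0.4494 -0.3297  3.6404  0.1601] 1243 3470 0.0339
zbracket [ 0.5947 -0.3359  2.9403  0.1669] 1306 3463 0.0335
tbracket [ 0.4475 -0.0725  3.3778  0.1203] 1534 4647 0.0341
dial [ 0.5998 -0.0706  3.3006  0.0833] 1865 3463 0.0343
```

```bash
cat >> h.py <<'E'
def hover(x,y,t,zt,H=.33,v=.3):
    ctrl.servo_line([x,y,zt+H],v,RT(t)); return wcam()
def partfit(d,n,c,zlo=.028,zhi=.042,zoff=.012):
    P=cloud(d);z=P[...,2];q=(P[...,:2].reshape(-1,2)-c[:2])*1e3;t=c[2]
    l=np.c_[q@[np.cos(t),np.sin(t)],q@[-np.sin(t),np.cos(t)]]
    nb=(SH[n](np.nan_to_num(l,nan=1e6))<20).reshape(z.shape)
    top=nb&(z>zlo)&(z<zhi);off=nb&(z<zoff)
    if top.sum()<300: return None
    return fit(n,P[top][:,:2],P[off][:,:2],0,t,c[:2])
def cutfit(d,n,c):
    P=cloud(d);z=P[...,2];q=(P[...,:2].reshape(-1,2)-c[:2])*1e3;t=c[2]
    l=np.c_[q@[np.cos(t),np.sin(t)],q@[-np.sin(t),np.cos(t)]]
    nb=(SH[n](np.nan_to_num(l,nan=1e6))<9).reshape(z.shape)
    return fit(n,P[nb&(abs(z-.043)<.0045)][:,:2],P[nb&(abs(z-.0515)<.0035)][:,:2],2.5,t,c[:2])
E
python3 - <<'E'
from h import *
import json
c0=dict(zbracket=(.6124,.1167),dial=(.6307,.2431),cgauge=(.5014,.2769),tbracket=(.4976,.1873),lbracket=(.4952,.1148))
ctrl.servo_line([.56,.1,.45],.3,RT(3.106))
o={}
for n,c in c0.items():
    d=hover(*c,3.106,.05); b=cutfit(d,n,(*c,3.106));o[n]=[float(v) for v in b];print(n,np.round(b,4))
json.dump(o,open('cut.json','w'))
c=(.4475,-.0725,3.3778)
d=hover(*c,.034);b=partfit(d,'tbracket',c);print('T',np.round(b,4));print(ctrl.get_time(),np.round(ctrl.get_contact_force(),2))
E
```

```text
zbracket [0.6122 0.1173 3.0935 0.1553]
dial [0.6309 0.2428 3.1173 0.1178]
cgauge [0.502  0.2761 3.105  0.1576]
tbracket [0.4986 0.1874 3.1063 0.1415]
lbracket [0.4961 0.1151 3.1047 0.1367]
T [ 0.4478 -0.0727  3.3714  0.1097]
10.0167 [ 0.68 -0.62 -0.22]
```

```bash
cat >> h.py <<'E'
import json
CUT=json.load(open('cut.json'));GH=.037;TH=3.106
def F(): return np.array(ctrl.get_contact_force())
def pick(n,c,wid):
    t=c[2]
    ctrl.grip(min(1,(wid+26)/93),40)
    for _ in range(2):
        b=partfit(hover(c[0],c[1],t,.034),n,(c[0],c[1],t))
        print('fit',n,None if b is None else np.round(b,4))
        if b is None or b[3]>.24: return False
        mv=np.hypot(b[0]-c[0],b[1]-c[1]);c=b;t=b[2]
        if mv<.004: break
    ctrl.servo_line([b[0],b[1],GH+G+.06],.25,RT(t));ctrl.servo_line([b[0],b[1],GH+G],.12)
    ctrl.grip(0,40);w=ctrl.get_gripper_width()*93
    ctrl.servo_line([b[0],b[1],.38],.25);print('width',round(w,1),round(ctrl.get_gripper_width()*93,1),'F',ctrl.get_grip_force());return True
def insert(n,wid):
    x,y=CUT[n][:2];R=RT(TH);z=lambda u:u+GH+G
    ctrl.servo_line([max(.5,x),min(0,y),.38],.3,R) if ctrl.get_ee_pos()[1]<0 else None
    ctrl.servo_line([x,y,z(.09)],.3,R);ctrl.servo_line([x,y,z(.053)],.1);ctrl.sleep(.1);f0=F()
    offs=[(0,0)]+[(r*np.cos(a),r*np.sin(a)) for r in (.0015,.003) for a in np.arange(0,6.2,np.pi/3)]
    for k,(dx,dy) in enumerate(offs):
        if k: ctrl.servo_line([x+dx,y+dy,z(.0515)],.05)
        ok=True
        for u in np.arange(.051,.0439,-.0015):
            ctrl.servo_line([x+dx,y+dy,z(u)],.03);f=F()-f0
            if f[2]>5: ok=False;break
        if ok:break
    print('entry',k,'u',round(u,4),np.round(f,1))
    if not ok: return False
    x+=dx;y+=dy
    for u in np.arange(.043,.0335,-.0015):
        ctrl.servo_line([x,y,z(u)],.03);f=F()-f0
        if f[2]>25: break
    print('push u',round(u,4),np.round(f,1),'tcp z',round(ctrl.get_ee_pos()[2]-z(0),4))
    ctrl.grip(min(1,(wid+14)/93));ctrl.servo_line([x,y,z(.075)],.15);press(x,y);return True
def press(x,y):
    ctrl.grip(0);ctrl.servo_line([x,y,.075+.186],.1);f0=F()
    for h in np.arange(.072,.064,-.001):
        ctrl.servo_line([x,y,h+.186],.03);f=F()-f0
        if f[2]>14: break
    print('press tip',round(ctrl.get_ee_pos()[2]-.186,4),np.round(f,1))
    ctrl.servo_line([x,y,.40],.3)
E
python3 - <<'E'
from h import *
if pick('tbracket',(.4478,-.0727,3.3714),16): print(insert('tbracket',16))
print(ctrl.get_time())
d=cam('scene');cv2.imwrite('pics/s1.png',cv2.resize(d['image'][200:380,100:500],(800,360)))
E
```

```text
fit tbracket [ 0.4474 -0.0726  3.3764  0.108 ]
width 15.5 15.3 F 39.998854994773865
entry 0 u 0.045 [-0.3 -1.  -1.1]
push u 0.034 [-2.2 -0.4  7.2] tcp z 0.0344
press tip 0.0684 [-4.6 -1.3 18.2]
True
23.1083
```

View pics/s1.png

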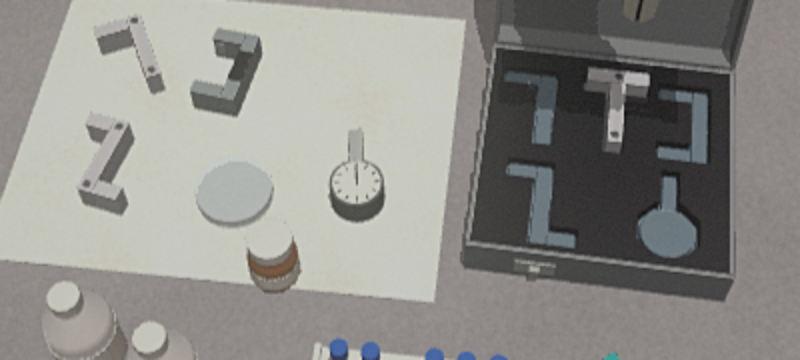

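The T is home: tip at 68.4 mm under an 18 N press. Next are the dial and the Z.

Run:
```python
from h import *
for n,c,w in [('dial',(.5998,-.0706,3.3006),56),('zbracket',(.5947,-.3359,2.9403),16)]:
    if not pick(n,c,w): print('pick fail');break
    if not insert(n,w): print('insert fail');break
print(ctrl.get_time())
```

```text
fit dial [ 0.6004 -0.0709  3.3075  0.0671]
width 55.6 55.5 F 39.99943792819977
entry 0 u 0.045 [-1.7  0.6 -0.1]
push u 0.034 [-0.7 -0.1  8. ] tcp z 0.0344
press tip 0.0685 [-4.8 -2.9 16.8]
fit zbracket [ 0.5948 -0.336   2.9472  0.1117]
width 15.8 15.9 F 39.99139130115509
entry 0 u 0.045 [ 0.3 -1.1  0.4]
push u 0.034 [-1.6  0.2  7. ] tcp z 0.0344
press tip 0.0684 [-5.  -0.5 17.7]
54.0
```

Run:
```python
from h import *
for n,c,w in [('lbracket',(.4494,-.3297,3.6404),16),('cgauge',(.4664,-.2177,3.0089),16)]:
    if not pick(n,c,w): print('pick fail');break
    if not insert(n,w): print('insert fail');break
print(ctrl.get_time())
ctrl.servo_line([.56,.0,.5],.3,RT(TH))
d=cam('scene');cv2.imwrite('pics/s2.png',d['image'])
P=cloud(d)
for n in SH:
    c=CUT[n];q=P.reshape(-1,3);q=q[(np.hypot(q[:,0]-c[0],q[:,1]-c[1])<.007)];print(n,np.round(np.percentile(q[:,2],[20,50,80]),4))
for n,z in dict(lid_hinge=.05,lid_handle=.33,hasp_hinge=.3,hasp_bar=.3).items():
    print(n,[(np.round(x['at']),np.round(P[int(x['at'][0]),int(x['at'][1])],3),round(x['conf'],2)) for x in ctrl.pinpoint(n,'scene')[:2]])
```

```text
fit lbracket [ 0.4186 -0.3244  3.607   0.0642]
fit lbracket [ 0.4167 -0.3253  3.6023  0.1143]
width 15.6 15.5 F 39.99709904193878
entry 0 u 0.045 [ 0.7 -0.6 -0.1]
push u 0.034 [-0.2  0.2  8.4] tcp z 0.0343
press tip 0.0684 [-4.  -0.8 18.8]
fit cgauge [ 0.4661 -0.2176  3.0179  0.1093]
width 15.8 15.5 F 39.9838650226593
entry 0 u 0.045 [-1.5  1.   0.5]
push u 0.034 [-1.1  0.3  8.1] tcp z 0.0344
press tip 0.0684 [-2.9 -2.7 15.3]
84.025
cgauge [0.0672 0.0689 0.0699]
lbracket [0.0672 0.068  0.0692]
zbracket [0.0655 0.0676 0.0688]
tbracket [0.0657 0.0669 0.0693]
dial [0.0674 0.0688 0.0707]
lid_hinge [(array([229., 406.]), array([0.424, 0.182, 0.051]), 0.92)]
lid_handle [(array([108., 455.]), array([-0.032,  0.305,  0.001]), 0.66)]
hasp_hinge [(array([117., 391.]), array([0.353, 0.118, 0.299]), 0.72)]
hasp_bar []
```

View pics/s2.png

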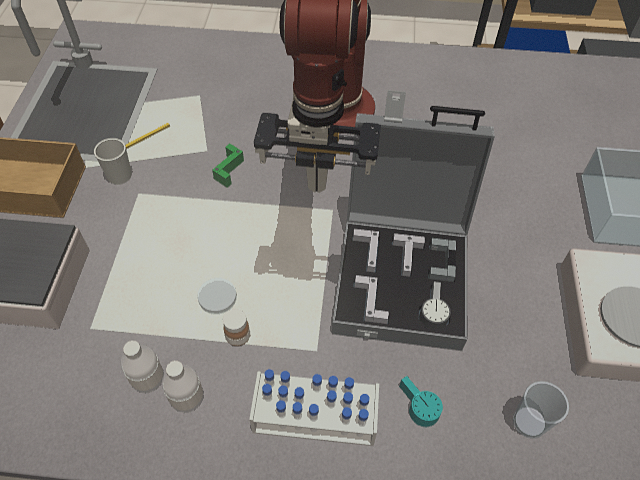

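Scene picture: all five parts sit in their own cutouts at about 68 mm height, and the lid stands open with its handle at (457,112) and the hasp at (395,105). I'll measure the handle from above, with the gripper turned to pinch the bar.

Run:
```python
from h import *
t=TH-np.pi/2
ctrl.movep([.50,.20,.58],RT(t)); print(np.round(ctrl.get_joints(),2))
for s in [(.36,.24,.60),(.36,.24,.505)]: 
    q=ctrl.solve_ik(s,RT(t));print(s,None if q is None else np.round(q,2))
d=wcam();P=cloud(d);cv2.imwrite('pics/w3.png',d['image'])
print('handle',[(np.round(x['at']),np.round(P[int(x['at'][0]),int(x['at'][1])],4),round(x['conf'],2)) for x in ctrl.pinpoint('lid_handle','wrist')[:2]])
q=P.reshape(-1,3);
h=q[(q[:,2]>.315)&(q[:,2]<.36)&(q[:,0]>.3)&(q[:,0]<.42)&(q[:,1]>.18)&(q[:,1]<.3)]
print(len(h),np.round(np.percentile(h,[2,25,50,75,98],axis=0),4))
for z0 in np.arange(.06,.31,.03):   # lid inner profile
    s=q[(abs(q[:,2]-z0)<.006)&(q[:,1]>.10)&(q[:,1]<.26)&(q[:,0]>.3)&(q[:,0]<.46)];print(round(z0,2),len(s),np.round(np.percentile(s[:,0],[5,50,95]),4) if len(s) else '')
cs=q[(abs(q[:,2]-.05)<.004)&(q[:,1]>.12)&(q[:,1]<.24)&(q[:,0]>.6)&(q[:,0]<.72)];print('case front x',np.round(np.percentile(cs[:,0],[90,97,99.5]),4))
```

```text
[-0.64  0.33  0.32  1.44 -0.1   1.39 -0.35]
(0.36, 0.24, 0.6) [-0.88  0.12  0.28  1.64 -0.03  1.38 -0.63]
(0.36, 0.24, 0.505) [-0.87  0.18  0.28  1.85 -0.05  1.13 -0.61]
handle [(array([196., 125.]), array([0.359 , 0.2441, 0.3303]), 0.57)]
2142 [[0.3506 0.1954 0.317 ]
 [0.3552 0.2173 0.3289]
 [0.3578 0.2435 0.331 ]
 [0.3595 0.2694 0.332 ]
 [0.3617 0.2885 0.3332]]
0.06 828 [0.3906 0.4128 0.4238]
0.09 455 [0.3841 0.3869 0.3898]
0.12 543 [0.3786 0.3818 0.3845]
0.15 614 [0.3727 0.3758 0.3785]
0.18 750 [0.3669 0.3696 0.3728]
0.21 916 [0.361 0.364 0.367]
0.24 1113 [0.3553 0.3583 0.3612]
0.27 0 
0.3 2425 [0.3495 0.369  0.3762]
case front x [0.6668 0.6707 0.6728]
```

View pics/w3.png

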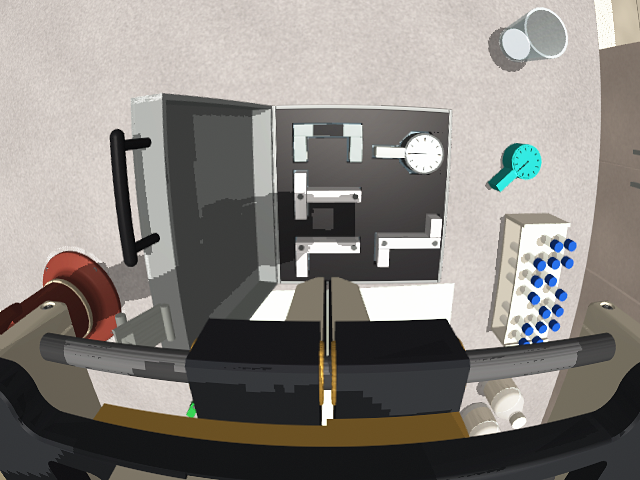

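The handle centre is about (0.3565, 0.243, 0.327), and the lid angle from its slope is about 1.76, which agrees with the handle height. I'll close the lid along the arc now.

```bash
cat > lid.py <<'E'
from h import *
t=TH-np.pi/2;R=RT(t);u=np.array([-np.cos(TH),-np.sin(TH)])
f=lambda a:.285*np.cos(a)-.016*np.sin(a)
z=lambda a:.05+.285*np.sin(a)+.016*np.cos(a)
a0=1.762;H=np.array([.3565,.243]);D=.008
tcp=lambda a:[*(H+u*(f(a)-f(a0))),z(a)+D+G]
if __name__=='__main__':
    ctrl.grip(.42,8);p=tcp(a0)
    ctrl.servo_line([p[0],p[1],.58],.25,R);ctrl.servo_line(p,.12)
    ctrl.grip(0,8);print('w',ctrl.get_gripper_width()*93,np.round(F(),1))
    for a in np.linspace(a0,0,17)[1:]:
        ctrl.servo_line(tcp(a),.12);print(round(a,2),np.round(F(),1),round(ctrl.get_gripper_width()*93,1))
        if np.linalg.norm(F())>30: print('stop');break
    print(ctrl.get_time());d=cam('scene');cv2.imwrite('pics/s3.png',d['image'])
E
python3 lid.py
```

```text
w 10.55446404018365 [-0.8 -0.3  2. ]
1.65 [ 1.1 -0.7  2.4] 11.0
1.54 [1.5 0.9 1.7] 11.0
1.43 [ 2.3 -0.2 -0.5] 10.5
1.32 [ 2.1 -0.1 -0.8] 10.7
1.21 [ 0.9 -0.3 -1.9] 10.7
1.1 [ 1.7  0.1 -2.1] 10.8
0.99 [ 0.6 -0.4 -1.6] 10.6
0.88 [ 2.9  0.3 -1.5] 10.7
0.77 [ 2.8 -0.6 -2.2] 10.7
0.66 [ 2.1  0.2 -2.3] 10.6
0.55 [ 2.5 -0.6 -2.4] 10.5
0.44 [ 1.7 -0.2 -3.5] 10.8
0.33 [ 1.2 -1.2 -3.2] 10.8
0.22 [ 2.2  0.2 -3.5] 10.7
0.11 [ 1.6 -1.  -4. ] 10.6
0.0 [ 1.2 -0.6 -3.8] 10.7
96.6083
```

View pics/s3.png

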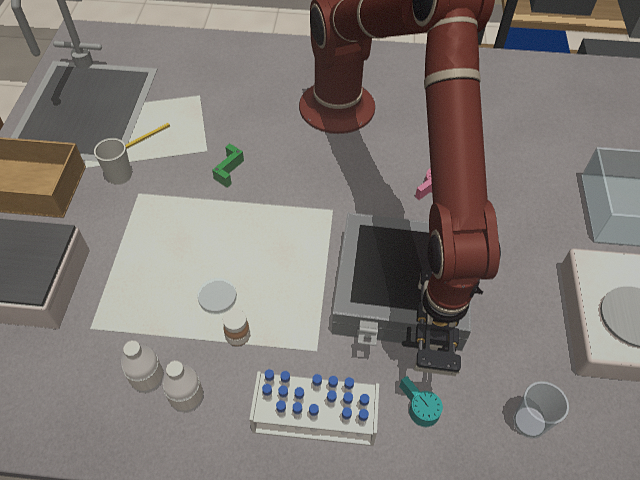

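The lid looks shut, and the hasp sticks out at (367,330). I'll release with a small opening, press the lid at lid_top, then measure the hasp.

Run:
```python
from h import *
import lid
p=np.array(ctrl.get_ee_pos())
ctrl.grip(.2);ctrl.servo_line([*p[:2],p[2]+.08],.12);ctrl.grip(0)
x,y=.624,.1785
ctrl.servo_line([x,y,.11+.186],.2);f0=F()
for h in np.arange(.092,.076,-.0015):
    ctrl.servo_line([x,y,h+.186],.03);f=F()-f0
    if f[2]>14: break
print('tip',round(ctrl.get_ee_pos()[2]-.186,4),np.round(f,1))
ctrl.servo_line([x,y,.30],.2)
ctrl.servo_line([.62,.1166,.43],.25,RT(TH))
d=wcam();P=cloud(d);np.save('w4.npy',P);cv2.imwrite('pics/w4.png',d['image'])
q=P.reshape(-1,3)
s=q[(q[:,0]>.685)&(q[:,0]<.78)&(q[:,1]>.085)&(q[:,1]<.15)&(q[:,2]>.02)&(q[:,2]<.16)];print(len(s))
for x0 in np.arange(.685,.765,.008):
    k=s[abs(s[:,0]-x0)<.004]
    if len(k): print(round(x0,3),len(k),np.round(np.percentile(k[:,1],[3,50,97]),4),np.round(np.percentile(k[:,2],[5,50,95]),4))
t=q[(abs(q[:,0]-.6)<.04)&(abs(q[:,1]-.15)<.05)&(q[:,2]>.06)];print('lid top z',np.percentile(t[:,2],[10,50,90]))
for n in('hasp_hinge','hasp_bar'): print(n,[(np.round(x['at']),np.round(P[int(x['at'][0]),int(x['at'][1])],4),round(x['conf'],2)) for x in ctrl.pinpoint(n,'wrist')[:2]])
print(ctrl.get_time())
d=cam('side');cv2.imwrite('pics/side4.png',cv2.resize(d['image'][150:300,120:340],(800,545)))
```

```text
tip 0.0823 [-6.3 -1.8 17.9]
0
lid top z [0.08382202 0.35075898 0.36778851]
hasp_hinge [(array([264., 326.]), array([0.6641, 0.1132, 0.0821]), 0.85)]
hasp_bar []
104.2583
```

View pics/w4.png

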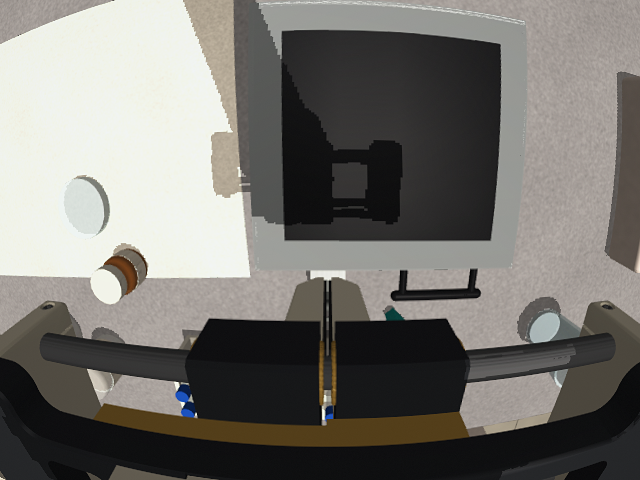

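The picture shows the lid shut (tip stopped at 82.3 mm), with the hasp at (326,275) hidden behind the closed fingers. I'll look again from further out.

Run:
```python
from h import *
ctrl.grip(.6)
ctrl.servo_line([.75,.1166,.42],.25,RT(TH))
d=wcam();P=cloud(d);cv2.imwrite('pics/w5.png',cv2.resize(d['image'][60:300,200:520],(800,600)))
q=P.reshape(-1,3)
s=q[(q[:,0]>.672)&(q[:,0]<.80)&(q[:,1]>.085)&(q[:,1]<.15)&(q[:,2]>.01)&(q[:,2]<.16)];print(len(s))
for x0 in np.arange(.672,.79,.006):
    k=s[abs(s[:,0]-x0)<.003]
    if len(k): print(round(x0,3),len(k),np.round(np.percentile(k[:,1],[3,50,97]),4),np.round(np.percentile(k[:,2],[5,50,95]),4))
for n in('hasp_hinge','hasp_bar','lid_handle'): print(n,[(np.round(x['at']),np.round(P[int(x['at'][0]),int(x['at'][1])],4),round(x['conf'],2)) for x in ctrl.pinpoint(n,'wrist')[:2]])
print(ctrl.get_time())
```

```text
2763
0.672 138 [0.0994 0.116  0.1309] [0.0692 0.073  0.0744]
0.678 266 [0.0992 0.1149 0.1306] [0.0727 0.074  0.0756]
0.684 268 [0.0991 0.1148 0.1304] [0.074  0.0753 0.0766]
0.69 268 [0.0989 0.1145 0.1302] [0.075  0.0764 0.0778]
0.696 359 [0.0987 0.1143 0.1299] [0.0764 0.078  0.0971]
0.702 301 [0.099  0.1145 0.1298] [0.0972 0.0986 0.0999]
0.708 149 [0.0981 0.1142 0.1292] [0.0801 0.097  0.0985]
0.714 157 [0.0973 0.1206 0.1301] [0.0797 0.081  0.0826]
0.72 197 [0.0972 0.1143 0.1298] [0.0809 0.0823 0.0837]
0.726 118 [0.0982 0.1151 0.1293] [0.0817 0.0832 0.0843]
hasp_hinge [(array([132., 322.]), array([0.6719, 0.1151, 0.0691]), 0.63)]
hasp_bar [(array([170., 323.]), array([0.7026, 0.1144, 0.099 ]), 0.83)]
lid_handle [(array([171., 446.]), array([0.7074, 0.2271, 0.0717]), 0.95)]
106.1917
```

View pics/w5.png

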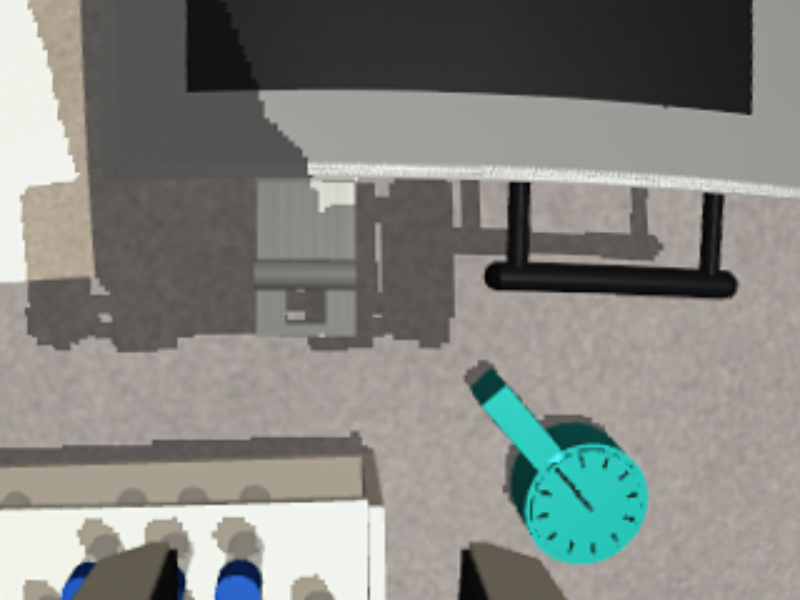

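View pics/side4.png

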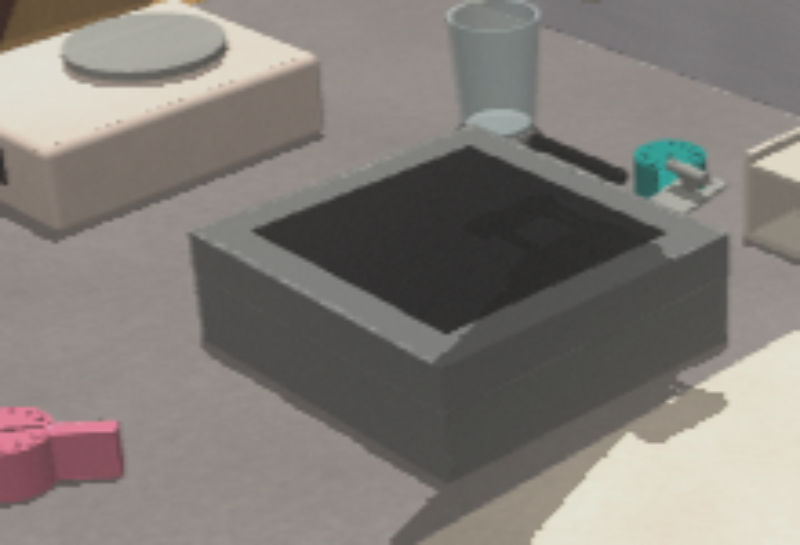

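The hasp strap slopes up by 0.19 rad, so its angle is about 1.76. The bar at (0.7025, 0.1145, 0.0945) matches the geometry. I'll pinch the bar by its ends and follow the arc.

Run:
```python
from h import *
R=RT(TH);u=np.array([-np.cos(TH),-np.sin(TH)]);h=np.array([.6735,.1156]);D=.004
def tcp(b):
    o=.022*np.cos(b)+.034*np.sin(b);k=.022*np.sin(b)-.034*np.cos(b)
    return [*(h+u*o),.066+k+D+G]
b0=1.76;p=tcp(b0);ctrl.grip(50/93,40)
ctrl.servo_line([p[0],p[1],.34],.2,R);ctrl.servo_line(p,.1);f0=F()
ctrl.grip(0,40);print('w',ctrl.get_gripper_width()*93,ctrl.get_grip_force(),np.round(F()-f0,1))
for b in np.linspace(b0,0,16)[1:]:
    ctrl.servo_line(tcp(b),.06);print(round(b,2),np.round(F()-f0,1),round(ctrl.get_gripper_width()*93,1))
    if np.linalg.norm(F()-f0)>40: print('stop');break
q=np.array(tcp(0));q[:2]-=u*.002;ctrl.servo_line(q,.03);print(np.round(F()-f0,1))
print(ctrl.get_time())
d=cam('scene');cv2.imwrite('pics/s6.png',cv2.resize(d['image'][200:400,300:520],(800,600)))
```

```text
w 33.139286451303185 40.00038734637201 [0.2 0.1 1.9]
1.64 [-0.5 -1.6  4.2] 33.2
1.53 [ 0.2 -0.7  5.2] 33.4
1.41 [ 0.4 -1.6  5.6] 33.1
1.29 [ 0.8 -1.3  6.6] 33.2
1.17 [ 0.7 -0.9  6. ] 33.3
1.06 [ 1.8 -1.3  7.7] 33.5
0.94 [ 1.1 -1.8  6.9] 33.3
0.82 [ 2.9 -0.6  8. ] 33.3
0.7 [ 3.9 -1.6  7.7] 33.4
0.59 [ 5.8 -1.1  7.3] 33.3
0.47 [ 6.3 -2.7  7.7] 33.1
0.35 [ 7.1 -1.1  8.1] 33.7
0.23 [ 7.8 -1.   7. ] 33.1
0.12 [ 9.  -1.3  7.3] 33.5
0.0 [10.  -1.2  6.8] 33.6
[13.2 -0.3  4.9]
112.5083
```

View pics/s6.png

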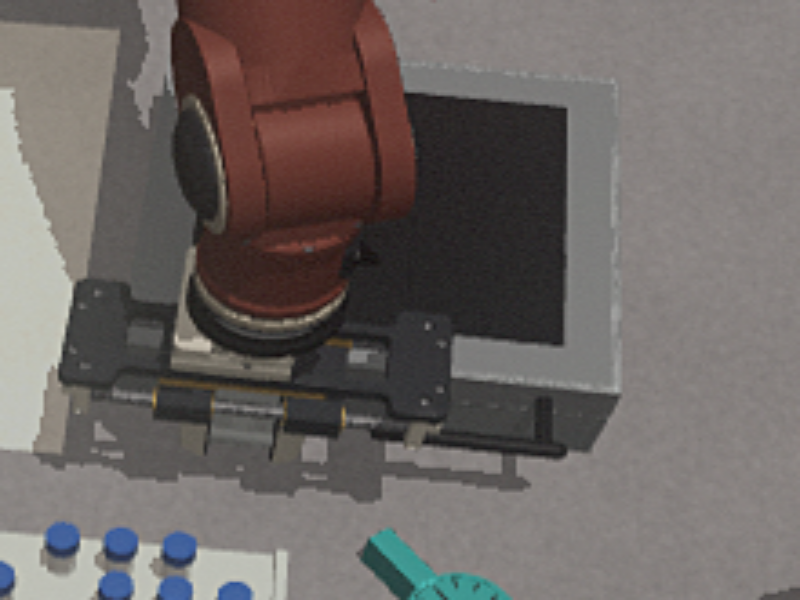

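Run:
```python
from h import *
u=np.array([-np.cos(TH),-np.sin(TH)]);p=np.array(ctrl.get_ee_pos())
ctrl.grip(48/93);ctrl.servo_line([*p[:2],.32],.15);ctrl.grip(0)
c=p[:2]+u*.04;ctrl.servo_line([*c,.30],.15);ctrl.servo_line([*c,.024+.186],.12);f0=F()
for s in np.arange(.03,.004,-.0015):
    ctrl.servo_line([*(p[:2]+u*s),.21],.03);f=F()-f0
    if f@[u[0],u[1],0]>14: break
print('contact at',round(s,4),np.round(f,1))
ctrl.servo_line([*c,.21],.1);ctrl.servo_line([*c,.40],.2);ctrl.servo_line([.75,-.02,.42],.2)
d=wcam();P=cloud(d);cv2.imwrite('pics/w7.png',cv2.resize(d['image'][80:280,250:500],(750,600)))
for n in('hasp_bar','lid_handle'): print(n,[(np.round(x['at']),np.round(P[int(x['at'][0]),int(x['at'][1])],4),round(x['conf'],2)) for x in ctrl.pinpoint(n,'wrist')[:2]])
d=cam('scene');cv2.imwrite('pics/s7.png',d['image'])
print(ctrl.get_time())
```

```text
contact at 0.0045 [13.8  0.4 -3.6]
hasp_bar [(array([159., 456.]), array([0.6982, 0.1092, 0.0503]), 0.84)]
lid_handle [(array([172., 574.]), array([0.7049, 0.2287, 0.0851]), 0.87)]
123.6
```

View pics/w7.png

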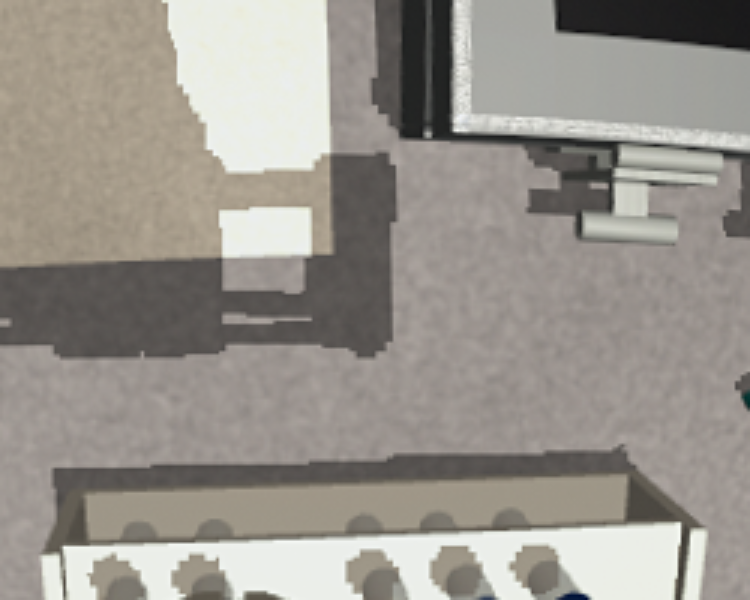

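View pics/s7.png

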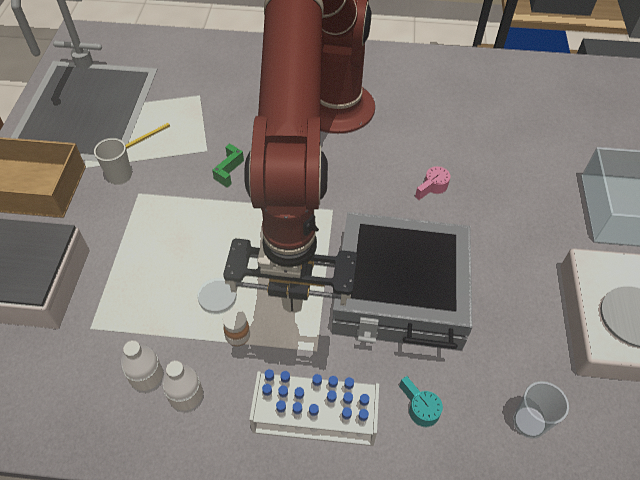

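The hasp hangs down at (367,330), but the depth reading there looks biased: the handle read 13 mm too high in the same view. I'll check once more from the earlier viewpoint, settled.

Run:
```python
from h import *
ctrl.grip(.6);ctrl.servo_line([.75,.1166,.42],.25,RT(TH));ctrl.sleep(.5)
P=cloud(wcam());q=P.reshape(-1,3)
for y0,n in((.115,'hasp'),(.228,'handle'),(.165,'lid')):
    s=q[(q[:,0]>.66)&(q[:,0]<.73)&(abs(q[:,1]-y0)<.008)&(q[:,2]>.015)&(q[:,2]<.16)];print(n,len(s))
    for x0 in np.arange(.665,.73,.005):
        k=s[abs(s[:,0]-x0)<.0025]
        if len(k): print(round(x0,3),len(k),np.round(np.percentile(k[:,2],[5,50,95]),4))
```

```text
hasp 747
0.665 117 [0.0938 0.0948 0.0961]
0.67 114 [0.0814 0.083  0.096 ]
0.675 113 [0.0785 0.0817 0.0839]
0.68 72 [0.0483 0.0793 0.0804]
0.685 68 [0.0475 0.0487 0.0499]
0.69 71 [0.0475 0.0488 0.0501]
0.695 90 [0.0492 0.0506 0.052 ]
0.7 43 [0.0482 0.0499 0.0517]
handle 516
0.665 103 [0.0935 0.0946 0.0959]
0.67 107 [0.0935 0.0948 0.096 ]
0.675 39 [0.0493 0.079  0.0945]
0.705 101 [0.0813 0.0847 0.0866]
0.71 98 [0.084  0.086  0.0868]
0.715 17 [0.0817 0.083  0.0836]
lid 289
0.665 116 [0.0937 0.0948 0.0958]
0.67 115 [0.0493 0.0944 0.0961]
```

Run:
```python
from h import *
ctrl.servo_line([.60,.0,.45],.3,RT(TH));ctrl.sleep(.3)
d=wcam();P=cloud(d);q=P.reshape(-1,3)
for x0 in np.arange(.44,.68,.03):
    s=q[(abs(q[:,0]-x0)<.006)&(abs(q[:,1]-.21)<.02)];print(round(x0,3),len(s),np.round(np.median(s[:,2]),4))
s=q[(abs(q[:,0]-.6)<.1)&(abs(q[:,1]+.02)<.03)];print('mat',np.round(np.median(s[:,2]),4))
d=cam('side');P=cloud(d);q=P.reshape(-1,3)
for x0 in np.arange(.44,.70,.03):
    s=q[(abs(q[:,0]-x0)<.006)&(abs(q[:,1]-.21)<.02)];print('side',round(x0,3),len(s),np.round(np.median(s[:,2]),4))
cv2.imwrite('pics/side8.png',cv2.resize(d['image'][150:300,120:340],(800,545)))
```

```text
0.44 357 0.0832
0.47 369 0.0862
0.5 377 0.0877
0.53 376 0.0893
0.56 375 0.0907
0.59 362 0.0923
0.62 358 0.0938
0.65 334 0.0937
0.68 24 0.083
mat 0.3682
side 0.44 53 0.0827
side 0.47 42 0.0859
side 0.5 42 0.0874
side 0.53 41 0.0888
side 0.56 38 0.0906
side 0.59 34 0.0923
side 0.62 38 0.094
side 0.65 32 0.0938
side 0.68 1 0.0922
```

View pics/side8.png

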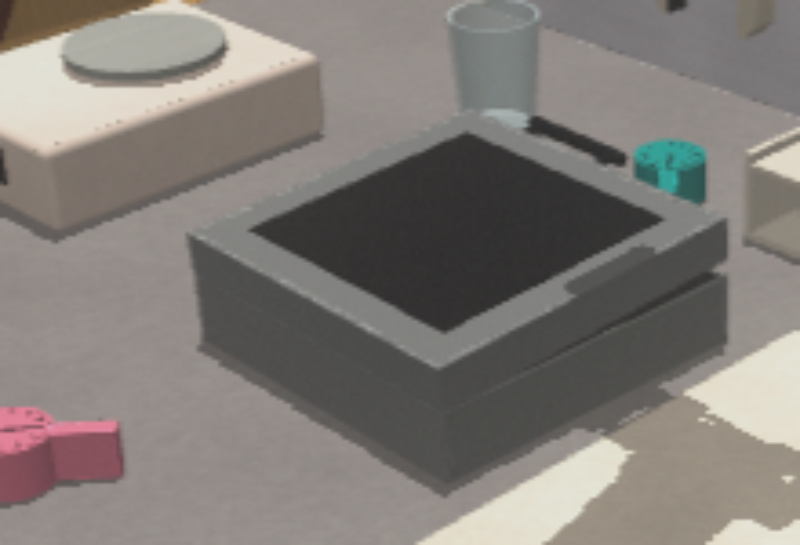

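The side picture shows the lid gaping about 13 mm at the front: my outside push on the hasp levered it up. I'll press the lid shut again at lid_top and measure lid and hasp.

```bash
cat > pl.py <<'E'
from h import *
def presslid():
    ctrl.grip(0);x,y=.624,.1785
    ctrl.servo_line([x,y,.12+.186],.25,RT(TH));f0=F()
    for h in np.arange(.098,.076,-.0015):
        ctrl.servo_line([x,y,h+.186],.03);f=F()-f0
        if f[2]>18: break
    print('tip',round(ctrl.get_ee_pos()[2]-.186,4),np.round(f,1));ctrl.servo_line([x,y,.30],.2)
def check():
    ctrl.grip(.6);ctrl.servo_line([.75,.1166,.42],.25,RT(TH));ctrl.sleep(.2)
    q=cloud(wcam()).reshape(-1,3)
    s=q[(abs(q[:,0]-.66)<.008)&(abs(q[:,1]-.165)<.02)];print('lid z',np.round(np.median(s[:,2]),4))
    s=q[(q[:,0]>.68)&(q[:,0]<.73)&(abs(q[:,1]-.115)<.008)&(q[:,2]>.015)&(q[:,2]<.16)]
    for x0 in np.arange(.68,.73,.005):
        k=s[abs(s[:,0]-x0)<.0025]
        if len(k): print(round(x0,3),len(k),np.round(np.percentile(k[:,2],[5,50,95]),4))
    print(ctrl.get_time())
if __name__=='__main__': presslid();check()
E
python3 pl.py
```

```text
tip 0.0823 [-7.5 -1.5 24.9]
lid z 0.0821
0.68 25 [0.0351 0.0658 0.0668]
0.685 67 [0.0337 0.0348 0.0365]
0.69 75 [0.0335 0.0349 0.0363]
0.695 83 [0.0351 0.0366 0.0376]
0.7 34 [0.0339 0.0355 0.0367]
135.975
```

Lid top reads 82.1 mm. The hasp bar centre is at 32 mm with its stalk level, so the hasp is home over the catch. The jar was still standing and the dish still on the mat in the last scene picture. Handing in.

```bash
python3 -c "
from station import ctrl
print(ctrl.hand_in())"
```

```text
the job is handed in; nothing more can be done
None
```

I pressed all five parts home in their own cutouts, shut the lid and swung the hasp down over the catch, leaving the dish out and the jar standing; a later push on the hasp lifted the lid about 13 mm, so I pressed it shut again, and both measured home (lid top 82 mm, hasp bar 32 mm) before I handed in at about 136 s; no verdict was returned.

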